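# Open the lamp tester's cooling shutter, then switch the tester on

## Task

Before a projector lamp is tested, the tester must be able to breathe: press lightly on the smooth flush shutter plate in the top of the black lamp tester and drag it fully open, without pressing hard on the thin plate. Then push down the raised end of the red rocker switch so that the tester is fully on, and come away, leaving the shutter fully open and the four loose projector parts where they lie.

Things in the scene. Friction and masses are not known exactly. Their poses are not given: they have to be found in the camera images.
- tester: fixed black steel box 180 mm (its x) by 300 mm (its y) by 70 mm high; origin at the centre of its underside, z up. In its top: an opening filled by the shutter, a red rocker switch, and, fixed and 6 mm high, a round meter (radius 27 mm, at x -52, y -95 mm) and a round lamp socket (radius 17 mm, at x -52, y -20 mm).
- vent_opening (a point): centre of the opening in the tester's top, level with the top surface; axes as the tester's. It is 56 mm (x) by 130 mm (y), filled by the shutter, a smooth bare aluminium plate with no handle, hole or edge to catch; its ends stay hidden. The plate's face lies 1.5 to 8.5 mm below the top surface: how much varies, is not measured and must be felt.
- press_place (a point): fixed point in the opening, level with the tester's top surface, 30 mm to the -y side of vent_opening: a good place to set the fingertips before dragging to +y. The plate is sprung: it gives 1 mm per 9 N pressed, at most 3 mm. It bends, and the job is spoilt, if pressed with more than 14 N.
- shutter (a joint): opening of the shutter in m: 0 shut, 0.050 fully open at its stop; grows as the plate slides to the tester's +y; starts at 0 to 0.012; stays where left. Sliding resistance about 4.5 N, fingertip friction coefficient about 0.5 to 1: press about 10 N; repeat a slipping stroke. Five dark slots in the plate appear at the opening's -y end as it opens, all five when fully open.
- rocker_pivot (a point): fixed point in the middle of the red rocker's face, 9 mm above the tester's top; axes as the tester's. The face is 50 mm (y) by 24 mm (x) and tips about an axis along x through this point. Off: the +y end stands 5 mm higher than this point, the -y end 5 mm lower; on: the reverse. Pressing fingertips must stay on the +y half, beyond the pivot.
- rocker_raised_end (a point): point on the rocker's face 20 mm from the pivot towards the +y end, the place to press; it moves with the rocker.
- rocker (a joint): rocker angle in rad: 0 off (+y end up, as at the start), 0.40 on (+y end down). It needs about 4 N at rocker_raised_end and stays where it is left. Joint end stop at 0.40.
- housing_cover: bystander: blue enamel lamp housing cover, an upturned shallow tray 120 by 80 by 55 mm, loose on the desk; origin at the centre of its underside
- grille: bystander: steel cooling grille, 100 by 90 by 8 mm, loose on the desk; origin at the centre of its underside
- filter_glass: bystander: amber heat-filter glass, 60 by 60 by 5 mm, loose on the desk; origin at the centre of its underside
- lens_hood: bystander: black flared lens hood, a ring 72 mm across its top and 40 mm high, loose on the desk; origin at the centre of its underside

How it is judged:
By the outcome, as a careful person would: the job done as asked, in the order asked, and still so for the second after the job is handed in, with the robot touching nothing.
It also fails if it takes over 58 s, if anything falls off the work surface, if the arm or the gripper's body presses on something with over 40 N, if the wrist force passes 120 N, or if a joint passes its speed limit or range.

## Robot

A 7-joint arm with a two-finger parallel gripper is mounted at the origin on the work surface. World frame = base frame: x ahead of the robot, y to its left, z up, the work surface at z = 0. Lengths are in m, angles in rad, forces in N, time in s.
With the tool pointing down it reaches from about 0.4 to 0.85 m from the base axis. Payload 10.4 kg.
Tool frame: the origin (TCP) lies between the finger pads; the fingertips stand 22 mm ahead of it and the grasp point (between the pads) lies 3 mm ahead of it; z points along the fingers, y is the line along which they close (so a half turn about z gives the same grasp; the last joint's range is limited). The gripper opens to 85 mm and grips with 20 to 120 N. Pads are 22 mm wide; open, the fingers measure 114 mm over their backs; the gripper's body (76 mm by 85 mm) begins 54 mm behind the grasp point. The pads swing forward as they close: fully open they stand 13 mm farther back than shut.
Start: joints at [-1.344, 0.332, -0.065, 1.46, 0.022, 1.35, -0.088], TCP at [0.154, 0.606, 0.213] pointing down, gripper open.
Joint ranges: [-2.6, 2.6], [-0.5, 2.12], [-1.47, 1.34], [0.16, 2.42], [-1.27, 4.41], [0.06, 2.06], [-2.6, 2.6]. Speed limits (rad/s): [2.22, 2.22, 2.79, 2.79, 3.14, 3.14, 3.14].

## Interface

Orientations are given as a unit quaternion [x, y, z, w].
In Python, from workcell import manip, camera, ticket, boxes_of, outline_of gives the robot as it stands.
- The arm moves only by the tool carry_out, never from a script. Its argument "deltas" is a list of rows, each a list of 5 numbers: the shift along the tool's x, y, z as a fraction of full scale, then the turn about the tool's z as a fraction of full scale, then the opening, from -1 (shut) to 1 (fully open), so that 0 is half open. In form: [[tx, ty, tz, spin, gripper], ...]. A call has 1 to 20 rows; each row is the pose to reach, as a shift and turn from the pose commanded when the call began, along the tool's axes at that moment; what a row does not reach only later rows make up. Full scale, the value 1, is 150 mm for a shift and 30 degrees for a turn. A row lasts 1/8 s, in which the tool goes at most 62.5 mm and 10.7 degrees, less where a joint would pass 70% of its speed; a pose out of reach is approached as far as the arm can. A call with a number of a shift or a turn outside -1 to 1 is refused whole. A call with a gripper value outside its range is refused whole. The fingers move at their own pace and stop on an object; "force" is the grip in N (left out, the last holds). Time passes only in rows, so rows that repeat a pose let the fingers close. It gives the time, the measured TCP pose, the force, the opening and the grip force at its end, in the units of the state.
- manip.get_obs(): the state, without advancing time (a new reading comes with each control period).
- camera(name): name is "scene" or "top" or "wrist"; returns a dict with "img" (400x640x3 uint8, red, green, blue), "depth" (400x640 float32, m along the optical axis (not along the pixel's ray), 0 where there is no reading), "vertical_fov" (degrees; the focal length in pixels is half the picture's height over the tangent of half this angle, whatever the lens; pixels are square), "cx", "cy" (the principal point, pixels), "k1" (the pictures are not rectified: a ray, as slopes to the right and down, at radius r is drawn at 1 + k1 r^2 times it, then the intrinsics apply), "R" (3x3) and "t" (3): a world point X has camera coordinates R X + t. Camera axes: x right, y down, z forward; pixel columns grow to the right and rows downward; lengths in m; the calibration is good to about 2 mm. A picture is of the moment at which its call begins.
- ticket.hand_in(): hands the job in; it is judged then, once.
Trained networks look in a picture, given as the dict that the camera call returned (one of the last four; its "shot" number tells which), for a name from the list of things; names that differ only in an ending like _2 or _b are one class to them, and where a whole thing is asked for, a point or a joint stands for the part that bears it (a point fixed in the world has none). Each returns a list of dicts, best first, with "conf" (0 to 1); they miss things now and then, are a little off and sometimes report something else, mostly with a low value. They report only what shows in the picture. A call takes as long as a camera call.
- boxes_of(query, picture): "position" ([x, y, z] in m, in world coordinates, good to about 4 mm: the middle of the surface that is visible of it).
- outline_of(query, picture): "region" (400x640 bool, what is visible of it).
The state is a dict: "clock": time; "joint_pos": joint angles; "joint_velocities": joint speeds; "tau": joint torques, N m; "position": TCP position; "ee_rot": TCP orientation; "ft_force": force on the tool from outside, world axes, zero at the start; "torque": the same for the moment, N m; "grip_width": opening from 0.0 (shut) to 1.0 (fully open); "grasp_force": force on a finger pad.
Only numpy, scipy, OpenCV 4.12 (cv2) and the standard library are available. Lean on these libraries where they do the work, as an engineer would, in place of code of your own. Each camera call takes 0.05 s, during which the arm holds its last target. There are 200 camera calls.

## Working session

There is one attempt and no reset: what is moved stays moved. The work goes in short steps, Python scripts to look and compute and a tool call to move; the robot and the scene stay as the last step left them, time stands still between calls to the robot, and variables do not carry over. Pictures are saved under pics/ and viewed, at most 10 in all, crops included, and the job is handed in when it is done.

Besides the shell and the picture viewer there is one more tool, called after "Call:" as name([rows], argument=value, ...), one row to a line, values as JSON. carry_out: Moves the arm, as the interface text tells. Its arguments: {"type":"object","properties":{"deltas":{"type":"array","items":{"type":"array","items":{"type":"number"}}},"force":{"type":"number"}},"required":["deltas"]}

```bash
mkdir -p pics
cat > h.py <<'E'
import numpy as np, cv2
from workcell import manip, camera, ticket, boxes_of, outline_of
def K(p):
    f=200/np.tan(np.radians(p["vertical_fov"])/2)
    return np.array([[f,0,p["cx"]],[0,f,p["cy"]],[0,0,1]]),np.array([p["k1"],0,0,0.])
def save(p,n): cv2.imwrite("pics/"+n,p["img"][:,:,::-1])
def world(p,uv,depth=None):
    k,d=K(p); uv=np.array(uv,float).reshape(-1,1,2)
    s=cv2.undistortPoints(uv,k,d).reshape(-1,2)
    z=np.array([p["depth"][int(round(v)),int(round(u))] for u,v in uv[:,0]]) if depth is None else depth
    return (np.c_[s,np.ones(len(s))]*z[:,None]-p["t"])@p["R"]
def pix(p,X):
    k,d=K(p); return cv2.projectPoints(np.array(X,float).reshape(-1,1,3),cv2.Rodrigues(p["R"])[0],np.array(p["t"],float),k,d)[0].reshape(-1,2)
E
python3 - <<'E'
from h import *
np.set_printoptions(precision=4,suppress=True)
o=manip.get_obs(); print(o)
for n in("top","scene"):
    p=camera(n); save(p,n+"0.png")
    for q in("tester","rocker","shutter","rocker_pivot","housing_cover","grille","filter_glass","lens_hood"):
        print(n,q,[(np.round(b["position"],4).tolist(),round(b["conf"],2)) for b in boxes_of(q,p)[:2]])
E
```

```text
{'clock': 0.0, 'joint_pos': array([-1.3436,  0.3329, -0.0647,  1.461 ,  0.0216,  1.3499, -0.0885]), 'joint_velocities': array([-0.0003, -0.0001,  0.0013,  0.0006,  0.002 , -0.    , -0.0003]), 'tau': array([ -0.0003, -62.5453,   0.0488, -39.1614,   0.0161,   0.0102,
        -0.    ]), 'position': array([0.1544, 0.6052, 0.2126]), 'ee_rot': array([ 0.1246,  0.9922, -0.0007, -0.    ]), 'ft_force': array([-0.4761,  0.1672,  1.4295]), 'torque': array([ 0.0287, -0.0404, -0.0231]), 'grasp_force': 0.0, 'grip_width': 1.0000046950303394}
top tester [([0.5467, 0.0373, 0.0718], 0.71)]
top rocker [([0.5036, 0.1277, 0.0786], 0.55)]
top shutter [([0.5862, 0.0361, 0.0644], 0.85)]
top rocker_pivot [([0.6441, 0.4338, 0.0252], 0.65)]
top housing_cover [([0.4182, 0.3867, 0.0581], 0.64)]
top grille [([0.4334, -0.442, 0.0074], 0.96)]
top filter_glass [([0.6658, -0.3975, 0.0062], 0.71)]
top lens_hood [([0.6459, 0.4329, 0.0268], 0.66)]
scene tester [([0.5738, 0.0511, 0.0729], 0.7)]
scene rocker [([0.5092, 0.1219, 0.0796], 0.43)]
scene shutter [([0.5888, 0.0418, 0.0589], 0.72)]
scene rocker_pivot [([0.5734, 0.0523, 0.0729], 0.97)]
scene housing_cover [([0.4355, 0.3908, 0.0543], 0.66), ([0.589, 0.0401, 0.0586], 0.52)]
scene grille [([0.4378, -0.4423, 0.0038], 0.81)]
scene filter_glass [([0.6686, -0.403, 0.0029], 0.52)]
scene lens_hood [([0.6227, 0.4191, 0.0324], 0.86)]
```

View pics/top0.png

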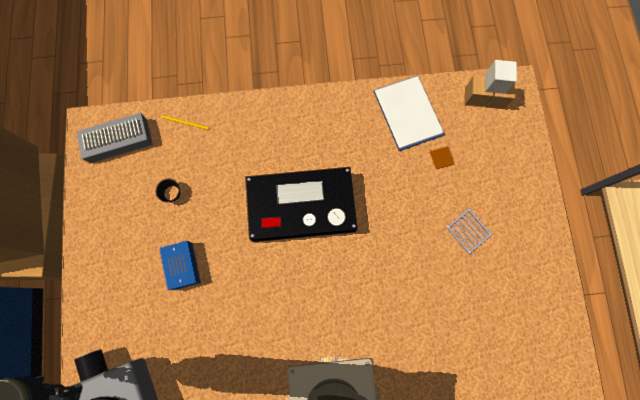

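Run:
```python
from h import *
np.set_printoptions(precision=4,suppress=True)
p=camera("top")
for q in("rocker","shutter","tester"):
    m=outline_of(q,p)[0]["region"]; v,u=np.nonzero(m); z=p["depth"][v,u]; ok=z>0
    c=world(p,np.c_[u,v][ok]); print(q,m.sum(),u.min(),u.max(),v.min(),v.max(),np.median(c[:,2]))
    # rectangle in world at median height
    for zz in ([np.median(c[:,2])]):
        k=np.abs(c[:,2]-zz)<.012
        r=cv2.minAreaRect((c[k][:,:2]*1000).astype(np.float32)); print(r,cv2.boxPoints(r))
big=cv2.resize(p["img"][:,:,::-1],None,fx=1,fy=1)
```

```text
Traceback (most recent call last):
IndexError: list index out of range
```

Call:
carry_out([
  [-0.4,-0.35,0,0,-1],
  [-0.8,-0.7,0,0,-1],
  [-1,-0.86,0,0,-1],
  [-1,-0.86,0,0,-1],
])

```text
clock: 1.5
position: [0.2713, 0.4401, 0.214]
ee_rot: [0.128, 0.992, 0.0, 0.001]
ft_force: [-0.3, 0.4, -0.1]
grip_width: 0.144
grasp_force: 0.0
```

Call:
carry_out([
  [-0.4,-0.35,0,0,-1],
  [-0.8,-0.7,0,0,-1],
  [-1,-0.86,0,0,-1],
  [-1,-0.86,0,0,-1],
])

```text
clock: 2.0
position: [0.3837, 0.2784, 0.2138]
ee_rot: [0.127, 0.992, 0.0, 0.0]
ft_force: [-0.6, 1.2, 0.6]
grip_width: -0.0
grasp_force: 0.0
```

Call:
carry_out([
  [-0.4,-0.35,-0.2,0,-1],
  [-0.8,-0.7,-0.4,0,-1],
  [-1,-0.86,-0.5,0,-1],
  [-1,-0.86,-0.5,0,-1],
])

```text
clock: 2.5
position: [0.4967, 0.1175, 0.29]
ee_rot: [0.126, 0.992, 0.0, 0.001]
ft_force: [-0.2, 0.5, -0.5]
grip_width: 0.002
grasp_force: 0.0
```

Run:
```python
from h import *
np.set_printoptions(precision=4,suppress=True)
o=manip.get_obs(); print(o["clock"],o["position"],o["ee_rot"],o["ft_force"],o["grip_width"],o["joint_pos"])
p=camera("wrist"); save(p,"w0.png"); print(p["R"],p["t"])
for q in("rocker","shutter","tester","rocker_raised_end"): print(q,[(b["position"],b["conf"]) for b in boxes_of(q,p)])
```

```text
2.5 [0.4967 0.1175 0.29  ] [0.1259 0.992  0.0004 0.0011] [-0.1791  0.5458 -0.5304] 0.0020794837433296878 [-0.7291  0.0301  0.4205  1.6577 -0.0121  1.4541  1.0108]
[[ 0.251   0.968   0.0007]
 [ 0.9238 -0.2397  0.2986]
 [ 0.2892 -0.0743 -0.9544]] [-0.238  -0.4938  0.3177]
rocker [([0.5029, 0.1217, 0.082], 0.62)]
shutter [([0.5844, 0.031, 0.0654], 0.73)]
tester [([0.5408, 0.0324, 0.0668], 0.9)]
rocker_raised_end [([0.5025, 0.1216, 0.0783], 0.68)]
```

View pics/w0.png

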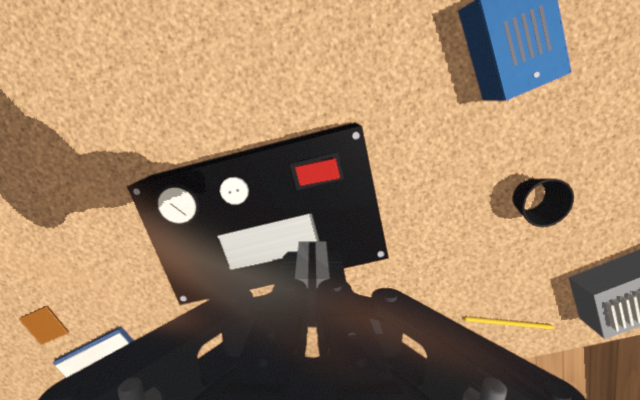

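The wrist view shows the whole tester: screws at (136,191), (356,135), (381,254) and (183,298), meter at (177,205), socket at (234,191), red rocker at (317,171), and the shutter at about (265,240), partly hidden by the fingers.

Run:
```python
from h import *
np.set_printoptions(precision=4,suppress=True)
p=camera("wrist"); img=p["img"].astype(int)
def plane(uv,z):
    k,d=K(p); s=cv2.undistortPoints(np.array(uv,float).reshape(-1,1,2),k,d).reshape(-1,2)
    r=np.c_[s,np.ones(len(s))]@p["R"]; c=-p["R"].T@p["t"]; return c+r*((z-c[2])/r[:,2])[:,None]
S=plane([(136,191),(356,135),(381,254),(183,298)],.07); print("screws",S,S.mean(0))
def cen(mask,uv):
    n,l,st,c=cv2.connectedComponentsWithStats(mask.astype(np.uint8)); i=l[uv[1],uv[0]]; print(st[i]); return c[i],l==i
lo=img.min(2)
M,_=cen(lo>120,(177,200)); So,_=cen(lo>120,(228,186))
red=(img[:,:,0]>120)&(img[:,:,1]<80); R,rm=cen(red,(317,171)); H,hm=cen(lo>120,(260,240))
W=np.vstack([plane([M,So],.076),plane([R],.079)]); print(M,So,R,W)
for n,m,z in(("rocker",rm,.079),("shut",hm,.066)):
    v,u=np.nonzero(m); r=cv2.minAreaRect((plane(np.c_[u,v],z)[:,:2]*1000).astype(np.float32)); print(n,r)
# fit tester pose: meter, socket, screws midpoints
a=W[1]-W[0]; print("yaw from meter-socket",np.degrees(np.arctan2(a[1],a[0]))-90)
for i,j in((0,1),(3,2)):
    a=S[j]-S[i]; print(np.degrees(np.arctan2(a[1],a[0]))-90,np.hypot(*a[:2]))
q=[o for o in boxes_of("tester",p)]
v,u=np.nonzero(hm); c=world(p,np.c_[u,v]); print("shutter z",np.median(c[:,2]))
print("top z",np.median(world(p,[(150,220),(260,165),(290,200),(350,220),(200,280)])[:,2]))
```

```text
screws [[ 0.4731 -0.1009  0.07  ]
 [ 0.4733  0.1798  0.07  ]
 [ 0.6342  0.18    0.07  ]
 [ 0.6335 -0.1002  0.07  ]] [0.5535 0.0397 0.07  ]
[ 156  191   37   35 1040]
[217 180  29  28 617]
[293 162  45  27 834]
[ 215  218   99   55 3130]
[173.8731 208.249 ] [231.2447 193.671 ] [315.1775 175.7194] [[ 0.5048 -0.06    0.076 ]
 [ 0.5045  0.0157  0.076 ]
 [ 0.5072  0.1215  0.079 ]]
rocker ((507.4906311035156, 121.27508544921875), (50.135231018066406, 24.96631622314453), 87.63770294189453)
shut ((586.7474365234375, 34.46614456176758), (127.27531433105469, 53.58991622924805), 89.74533081054688)
yaw from meter-socket 0.2944498454061346
-0.03797474222785979 0.2807525766089452
-0.12728045577046032 0.2801774571083685
shutter z 0.06305415936906021
top z 0.07022061914117744
```

Call:
carry_out([
  [-0.3,-0.25,0.3,-0.25,-1],
  [-0.6,-0.5,0.6,-0.45,-1],
  [-0.767,-0.582,0.9,-0.483,-1],
  [-0.767,-0.582,1,-0.483,-1],
  [-0.767,-0.582,1,-0.483,-1],
  [-0.767,-0.582,1,-0.483,-1],
])

```text
clock: 3.6
position: [0.585, 0.0078, 0.1396]
ee_rot: [-0.002, 1.0, 0.0, 0.001]
ft_force: [0.4, 0.6, -0.7]
grip_width: 0.003
grasp_force: 0.0
```

Run:
```python
from h import *
np.set_printoptions(precision=4,suppress=True)
for i in range(3):
    p=camera("wrist"); o=manip.get_obs(); print(o["clock"],o["position"],o["ee_rot"],o["ft_force"],o["grip_width"])
save(p,"w1.png")
```

```text
3.65 [0.5852 0.0077 0.1399] [-0.0024  1.      0.0005  0.001 ] [ 0.2411 -0.0096  0.3793] -0.00042643289205409376
3.7 [0.5853 0.0076 0.14  ] [-0.0023  1.      0.0005  0.0011] [0.0017 1.2653 0.3205] -0.0005409147025418391
3.75 [0.5853 0.0074 0.1399] [-0.0022  1.      0.0005  0.0011] [-0.5134  0.4645  0.2797] 0.003318578861807241
```

View pics/w1.png

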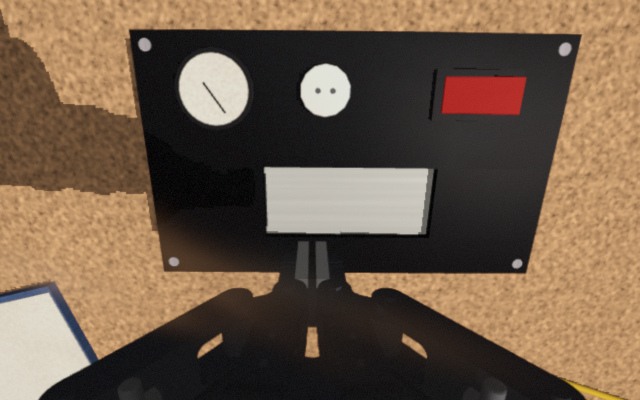

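The shutter fills columns 265–430 and rows 168–235, with no slots showing, and the fingers are over its -y part. Now I go down to just above the plate.

Call:
carry_out([
  [-0.01,-0.01,0.1,0,-1],
  [-0.01,-0.01,0.2,0,-1],
  [-0.01,-0.01,0.28,0,-1],
  [-0.01,-0.01,0.28,0,-1],
  [-0.01,-0.01,0.28,0,-1],
  [-0.01,-0.01,0.28,0,-1],
])

```text
clock: 4.5
position: [0.5866, 0.0049, 0.0969]
ee_rot: [-0.002, 1.0, 0.0, 0.0]
ft_force: [-0.1, 0.1, 0.6]
grip_width: 0.001
grasp_force: 0.0
```

Call:
carry_out([
  [0,0,0.006,0,-1],
  [0,0,0.012,0,-1],
  [0,0,0.018,0,-1],
  [0,0,0.018,0,-1],
  [0,0,0.018,0,-1],
])

```text
clock: 5.12
position: [0.5863, 0.0049, 0.0937]
ee_rot: [-0.002, 1.0, 0.0, -0.0]
ft_force: [-0.1, 0.3, 0.2]
grip_width: 0.0
grasp_force: 0.0
```

Call:
carry_out([
  [0,0,0.007,0,-1],
  [0,0,0.013,0,-1],
  [0,0,0.013,0,-1],
  [0,0,0.013,0,-1],
])

```text
clock: 5.62
position: [0.5862, 0.0048, 0.0917]
ee_rot: [-0.002, 1.0, 0.0, -0.0]
ft_force: [0.9, -0.1, -0.3]
grip_width: -0.001
grasp_force: 0.0
```

Call:
carry_out([
  [0,0,0.003,0,-1],
  [0,0,0.006,0,-1],
  [0,0,0.006,0,-1],
  [0,0,0.006,0,-1],
])

```text
clock: 6.12
position: [0.5863, 0.0049, 0.0909]
ee_rot: [-0.002, 1.0, 0.0, 0.0]
ft_force: [-0.2, 0.1, 0.7]
grip_width: -0.001
grasp_force: 0.0
```

Call:
carry_out([
  [0,0,0.003,0,-1],
  [0,0,0.006,0,-1],
  [0,0,0.006,0,-1],
])

```text
clock: 6.5
position: [0.5862, 0.0049, 0.0899]
ee_rot: [-0.002, 1.0, 0.0, -0.0]
ft_force: [0.5, 0.1, -0.0]
grip_width: -0.002
grasp_force: 0.0
```

Call:
carry_out([
  [0,0,0.003,0,-1],
  [0,0,0.005,0,-1],
  [0,0,0.005,0,-1],
])

```text
clock: 6.88
position: [0.5862, 0.0049, 0.0891]
ee_rot: [-0.002, 1.0, 0.0, -0.0]
ft_force: [-0.2, 0.4, 0.1]
grip_width: -0.002
grasp_force: 0.0
```

Call:
carry_out([
  [0,0,0.004,0,-1],
  [0,0,0.004,0,-1],
  [0,0,0.004,0,-1],
])

```text
clock: 7.25
position: [0.5863, 0.0049, 0.0886]
ee_rot: [-0.002, 1.0, 0.0, 0.0]
ft_force: [0.2, 0.1, -0.3]
grip_width: 0.001
grasp_force: 0.0
```

Call:
carry_out([
  [0,0,0.004,0,-1],
  [0,0,0.004,0,-1],
  [0,0,0.004,0,-1],
])

```text
clock: 7.62
position: [0.5862, 0.0049, 0.088]
ee_rot: [-0.002, 1.0, 0.0, -0.0]
ft_force: [-0.3, -0.2, -0.3]
grip_width: 0.002
grasp_force: 0.0
```

Call:
carry_out([
  [0,0,0.004,0,-1],
  [0,0,0.004,0,-1],
  [0,0,0.004,0,-1],
])

```text
clock: 8.0
position: [0.5862, 0.0049, 0.0874]
ee_rot: [-0.002, 1.0, 0.0, -0.0]
ft_force: [0.7, 0.4, 1.4]
grip_width: -0.001
grasp_force: 0.0
```

Call:
carry_out([
  [0,0,0.004,0,-1],
  [0,0,0.004,0,-1],
  [0,0,0.004,0,-1],
])

```text
clock: 8.38
position: [0.5862, 0.0048, 0.0868]
ee_rot: [-0.002, 1.0, 0.0, -0.0]
ft_force: [-0.6, 1.2, -0.2]
grip_width: 0.002
grasp_force: 0.0
```

Call:
carry_out([
  [0,0,0.004,0,-1],
  [0,0,0.004,0,-1],
  [0,0,0.004,0,-1],
])

```text
clock: 8.75
position: [0.5862, 0.0049, 0.0862]
ee_rot: [-0.002, 1.0, 0.0, -0.0]
ft_force: [0.1, 0.3, -0.5]
grip_width: 0.002
grasp_force: 0.0
```

Call:
carry_out([
  [0,0,0.004,0,-1],
  [0,0,0.004,0,-1],
  [0,0,0.004,0,-1],
])

```text
clock: 9.12
position: [0.5863, 0.0049, 0.0856]
ee_rot: [-0.002, 1.0, 0.0, -0.0]
ft_force: [0.6, -0.5, -0.1]
grip_width: -0.001
grasp_force: 0.0
```

Call:
carry_out([
  [0,0,0.004,0,-1],
  [0,0,0.004,0,-1],
  [0,0,0.004,0,-1],
])

```text
clock: 9.5
position: [0.5862, 0.0049, 0.085]
ee_rot: [-0.002, 1.0, 0.0, -0.0]
ft_force: [0.2, -0.2, -0.2]
grip_width: -0.005
grasp_force: 0.0
```

Call:
carry_out([
  [0,0,0.004,0,-1],
  [0,0,0.004,0,-1],
  [0,0,0.004,0,-1],
])

```text
clock: 9.88
position: [0.5863, 0.0049, 0.0844]
ee_rot: [-0.002, 1.0, 0.0, 0.0]
ft_force: [0.2, 0.8, -0.5]
grip_width: 0.002
grasp_force: 0.0
```

Call:
carry_out([
  [0,0,0.004,0,-1],
  [0,0,0.004,0,-1],
  [0,0,0.004,0,-1],
])

```text
clock: 10.25
position: [0.5863, 0.0049, 0.0838]
ee_rot: [-0.002, 1.0, 0.0, 0.0]
ft_force: [0.8, 0.6, 0.5]
grip_width: 0.0
grasp_force: 0.0
```

Call:
carry_out([
  [0,0,0.004,0,-1],
  [0,0,0.004,0,-1],
  [0,0,0.004,0,-1],
])

```text
clock: 10.62
position: [0.5862, 0.0049, 0.0832]
ee_rot: [-0.002, 1.0, 0.0, -0.0]
ft_force: [-0.1, 0.2, 0.3]
grip_width: 0.002
grasp_force: 0.0
```

Call:
carry_out([
  [0,0,0.004,0,-1],
  [0,0,0.004,0,-1],
  [0,0,0.004,0,-1],
])

```text
clock: 11.0
position: [0.5863, 0.0049, 0.0826]
ee_rot: [-0.002, 1.0, 0.0, 0.0]
ft_force: [0.6, -0.6, 0.6]
grip_width: -0.001
grasp_force: 0.0
```

Call:
carry_out([
  [0,0,0.004,0,-1],
  [0,0,0.004,0,-1],
  [0,0,0.004,0,-1],
])

```text
clock: 11.38
position: [0.5863, 0.0049, 0.082]
ee_rot: [-0.002, 1.0, 0.0, 0.0]
ft_force: [-0.2, -0.0, -0.6]
grip_width: -0.001
grasp_force: 0.0
```

Run:
```python
from h import *
np.set_printoptions(precision=4,suppress=True)
p=camera("wrist"); o=manip.get_obs(); print(o["clock"],o["position"],o["ft_force"],o["tau"])
cv2.imwrite("pics/w2.png",cv2.resize(p["img"][100:320,160:480,::-1],None,fx=2.4,fy=2.4))
```

```text
11.425 [0.5863 0.0049 0.082 ] [-0.7865 -0.5429  0.3353] [ -0.0009 -54.8882   8.0262 -34.445    0.0145   0.0023   0.0001]
```

View pics/w2.png

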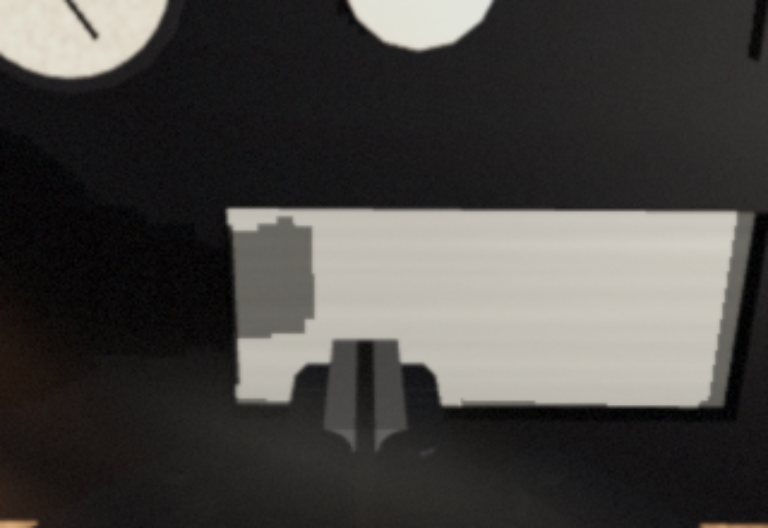

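The fingertips, at crop (365,340), are inside the opening and still clear of the plate. I keep feeling downwards.

Call:
carry_out([
  [0,0,0.004,0,-1],
  [0,0,0.004,0,-1],
  [0,0,0.004,0,-1],
])

```text
clock: 11.8
position: [0.5862, 0.0049, 0.0814]
ee_rot: [-0.002, 1.0, 0.0, -0.0]
ft_force: [0.4, 0.1, -0.3]
grip_width: -0.001
grasp_force: 0.0
```

Call:
carry_out([
  [0,0,0.003,0,-1],
  [0,0,0.003,0,-1],
  [0,0,0.003,0,-1],
])

```text
clock: 12.18
position: [0.5863, 0.0049, 0.0809]
ee_rot: [-0.002, 1.0, 0.0, -0.0]
ft_force: [-0.3, -0.1, -0.2]
grip_width: -0.004
grasp_force: 0.0
```

Run:
```python
from h import *
np.set_printoptions(precision=4,suppress=True)
p=camera("wrist"); o=manip.get_obs(); x=o["position"]; print(x,o["ft_force"])
for d in(.01,.015,.019,.022): print(d,pix(p,[[x[0]+dx,x[1],x[2]-d] for dx in(-.011,0,.011)]).round(1).tolist())
for z in(.066,.0615,.058): print(z,pix(p,[[x[0]-.011,x[1],z]]))
D=p["depth"]; print(D[232:262:2,303],D[232:262:2,312-3]); 
c=world(p,[(270,190),(280,230),(350,200),(350,230),(400,200)]);print(c); print(world(p,[(240,160),(300,160),(450,240)]))
print(world(p,[(307,v) for v in range(236,262,3)]))
```

```text
[0.5863 0.0049 0.081 ] [-0.7465 -0.3779  0.7422]
0.01 [[313.3, 215.3], [313.2, 232.9], [313.1, 249.9]]
0.015 [[313.2, 212.3], [313.2, 229.5], [313.1, 246.2]]
0.019 [[313.2, 210.1], [313.1, 227.0], [313.1, 243.3]]
0.022 [[313.2, 208.4], [313.1, 225.1], [313.1, 241.3]]
0.066 [[313.224  212.3471]]
0.0615 [[313.1924 209.8101]]
0.058 [[313.1687 207.9143]]
[0.194  0.1945 0.1958 0.1958 0.1955 0.1506 0.1487 0.1455 0.1443 0.1435
 0.1397 0.1392 0.1383 0.1348 0.133 ] [0.1941 0.1948 0.1948 0.1953 0.1953 0.149  0.1479 0.1471 0.1448 0.1418
 0.1407 0.1384 0.1382 0.135  0.133 ]
[[ 0.5624 -0.0205  0.0632]
 [ 0.5882 -0.0155  0.0624]
 [ 0.5681  0.0265  0.0644]
 [ 0.5877  0.0274  0.0632]
 [ 0.5686  0.0566  0.0625]]
[[ 0.5432 -0.0353  0.0709]
 [ 0.5432 -0.0025  0.0707]
 [ 0.5943  0.0895  0.0634]]
[[0.5916 0.0011 0.0636]
 [0.5938 0.0011 0.0632]
 [0.5767 0.0017 0.1038]
 [0.5762 0.0018 0.108 ]
 [0.5764 0.0018 0.1108]
 [0.5764 0.0019 0.1138]
 [0.5764 0.0019 0.1166]
 [0.5762 0.002  0.1198]
 [0.5766 0.002  0.1217]]
```

Run:
```python
from h import *
np.set_printoptions(precision=4,suppress=True)
p=camera("scene"); o=manip.get_obs(); x=o["position"]
u,v=pix(p,[x])[0].astype(int); print(u,v, pix(p,[x-[0,0,.022],x+[0,0,.022]]))
a,b=max(u-65,0),max(v-60,0)
cv2.imwrite("pics/s2.png",cv2.resize(p["img"][b:b+100,a:a+130,::-1],None,fx=6,fy=6,interpolation=cv2.INTER_CUBIC)); print(a,b)
```

```text
308 219 [[308.4931 222.9132]
 [308.287  215.3932]]
243 159
```

View pics/s2.png

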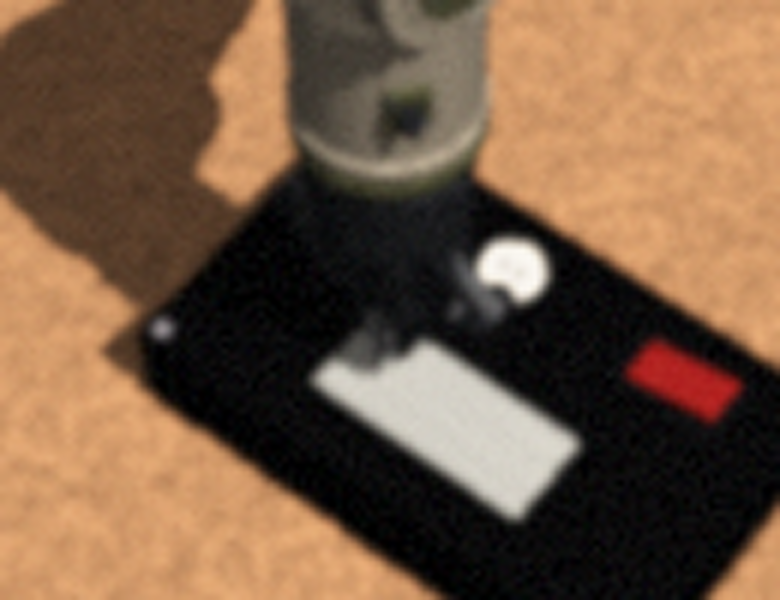

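Run:
```python
from h import *
np.set_printoptions(precision=4,suppress=True)
p=camera("scene")
for v in range(210,224,1):
    w=world(p,[(u,v) for u in range(296,318,2)]); print(v," ".join("%d,%d,%d"%tuple(r*1000) for r in w))
```

```text
210 577,-49,68 574,-44,69 571,-38,71 566,-35,67 597,0,142 593,2,139 603,18,168 596,19,160 591,22,156 585,25,152 583,30,155
211 581,-46,69 577,-41,69 575,-35,73 569,-33,67 597,0,137 599,7,148 599,15,154 596,19,154 591,22,151 588,27,153 585,32,153
212 585,-43,72 579,-39,69 576,-34,70 574,-29,72 599,0,134 597,5,137 599,15,149 597,20,152 593,24,150 594,32,160 597,41,172
213 585,-42,68 583,-37,70 579,-32,69 573,-29,65 597,-1,125 598,6,133 600,15,145 595,18,142 599,28,157 598,34,162 598,42,170
214 588,-40,68 585,-35,70 581,-30,68 575,-28,63 597,-1,118 598,6,128 595,11,130 594,17,134 599,28,151 598,35,157 598,42,164
215 592,-37,70 588,-33,69 583,-29,66 579,-25,65 596,-2,111 598,6,122 595,11,123 594,17,129 598,28,145 599,36,154 598,42,159
216 595,-35,70 590,-31,68 583,-29,61 581,-23,63 576,-19,61 598,6,116 594,10,116 592,16,120 583,16,107 598,35,147 558,11,69
217 598,-32,71 592,-30,66 587,-26,62 582,-23,59 579,-17,60 597,4,108 596,11,113 593,16,115 565,1,62 562,7,64 560,13,67
218 599,-31,68 593,-29,62 588,-25,60 584,-21,59 583,-14,64 597,5,103 595,11,107 593,16,110 566,2,58 564,8,62 561,14,63
219 601,-30,67 596,-26,63 591,-23,60 589,-16,64 585,-12,63 581,-8,62 597,12,104 573,1,61 569,5,60 567,11,62 561,14,59
220 602,-29,63 600,-23,65 595,-20,62 591,-15,62 588,-10,63 584,-5,62 583,0,68 577,3,63 574,8,63 569,13,62 566,18,63
221 605,-27,61 600,-24,58 598,-17,63 593,-13,61 589,-9,60 586,-4,60 581,0,59 579,5,62 575,9,61 572,15,62 568,19,62
222 607,-26,61 604,-20,63 602,-14,66 597,-10,63 593,-6,62 589,-1,62 587,3,64 583,8,63 579,12,62 575,17,62 571,21,61
223 611,-22,63 606,-19,61 603,-13,63 600,-8,64 596,-3,63 593,1,64 589,5,62 584,9,60 580,13,60 576,18,59 574,23,61
```

Both cameras' depth put the fingertips at z≈0.102, about 40 mm above the plate and not 22 mm below the TCP as stated. There is no contact force either, so I go by the cameras.

Call:
carry_out([
  [0,0,0.04,0,-1],
  [0,0,0.08,0,-1],
  [0,0,0.12,0,-1],
  [0,0,0.16,0,-1],
  [0,0,0.16,0,-1],
  [0,0,0.16,0,-1],
])

```text
clock: 13.08
position: [0.5864, 0.0048, 0.0571]
ee_rot: [-0.002, 1.0, 0.0, 0.0]
ft_force: [0.5, 0.2, -0.2]
grip_width: 0.0
grasp_force: 0.0
```

Run:
```python
from h import *
np.set_printoptions(precision=4,suppress=True)
p=camera("wrist"); o=manip.get_obs(); x=o["position"]; print(x,o["ft_force"],o["grip_width"])
print(world(p,[(u,v) for u in (304,320) for v in range(236,256,2)]))
p=camera("scene"); 
for v in range(214,230,1):
    w=world(p,[(u,v) for u in range(300,318,2)]); print(v," ".join("%d,%d,%d"%tuple(r*1000) for r in w))
```

```text
[0.5865 0.0049 0.0572] [-0.1999 -0.2261  0.1498] -0.0037275095281874117
[[ 0.581  -0.0001  0.0636]
 [ 0.5826 -0.0002  0.0626]
 [ 0.5837 -0.0002  0.0628]
 [ 0.5761  0.0003  0.0815]
 [ 0.5763  0.0003  0.0831]
 [ 0.5765  0.0004  0.0849]
 [ 0.5757  0.0005  0.0886]
 [ 0.5762  0.0005  0.0894]
 [ 0.5762  0.0005  0.0915]
 [ 0.5765  0.0006  0.0927]
 [ 0.5812  0.0084  0.063 ]
 [ 0.582   0.0084  0.064 ]
 [ 0.5836  0.0084  0.063 ]
 [ 0.5761  0.0079  0.0814]
 [ 0.5766  0.0079  0.0824]
 [ 0.5769  0.0078  0.0841]
 [ 0.576   0.0077  0.0879]
 [ 0.577   0.0077  0.0879]
 [ 0.5762  0.0076  0.0913]
 [ 0.5757  0.0076  0.0944]]
214 582,-30,70 574,-28,61 598,-1,120 594,3,120 603,18,147 598,20,142 589,21,131 585,25,129 583,30,133
215 583,-29,67 578,-26,62 598,-1,115 592,1,110 604,18,142 597,20,136 591,22,129 589,28,133 586,33,134
216 584,-28,62 581,-23,64 598,-1,108 596,4,112 597,12,122 595,18,126 592,23,126 590,28,129 594,38,144
217 587,-26,63 584,-21,64 594,-4,95 598,5,110 598,13,119 597,19,123 596,26,130 598,35,141 598,42,148
218 590,-24,63 586,-19,64 594,-5,88 598,5,104 598,13,112 594,17,113 600,29,132 6
[... 355 characters left out ...]
5,80 597,12,87 595,17,90 580,13,66 574,16,61 572,22,64
223 602,-14,59 601,-7,67 595,-4,61 593,0,63 596,11,80 586,10,64 581,14,61 578,19,62 574,24,62
224 606,-11,62 602,-6,63 599,-1,63 594,2,61 592,8,64 589,12,65 583,16,61 580,21,61 577,26,62
225 607,-10,59 604,-5,61 601,0,61 596,3,60 594,9,63 589,13,60 586,18,61 583,23,61 578,26,58
226 615,-3,72 608,-2,63 604,1,62 601,7,64 597,11,63 592,15,59 589,20,61 586,25,61 582,30,62
227 617,-2,69 608,-2,57 606,3,60 603,8,61 600,14,63 596,18,63 592,22,61 589,27,63 584,31,61
228 619,-1,68 614,2,66 610,6,64 605,10,60 603,16,64 599,20,62 594,24,61 592,30,65 588,34,63
229 622,1,69 619,6,70 614,9,66 609,13,64 606,18,64 601,22,63 596,26,59 594,31,62 591,36,63
```

Call:
carry_out([
  [0,0,0.03,0,-1],
  [0,0,0.06,0,-1],
  [0,0,0.075,0,-1],
  [0,0,0.075,0,-1],
])

```text
clock: 13.68
position: [0.5861, 0.0048, 0.0454]
ee_rot: [-0.002, 1.0, -0.0, -0.0]
ft_force: [-0.3, -0.5, 0.1]
grip_width: -0.002
grasp_force: 0.0
```

Call:
carry_out([
  [0,0,0.005,0,-1],
  [0,0,0.005,0,-1],
  [0,0,0.005,0,-1],
])

```text
clock: 14.05
position: [0.5863, 0.0049, 0.045]
ee_rot: [-0.002, 1.0, 0.0, 0.0]
ft_force: [0.4, 0.0, -0.3]
grip_width: 0.0
grasp_force: 0.0
```

Run:
```python
from h import *
np.set_printoptions(precision=4,suppress=True)
p=camera("wrist"); o=manip.get_obs(); x=o["position"]; print(x,o["ft_force"],o["grip_width"])
print(world(p,[(u,v) for u in (304,320) for v in range(238,248,1)])[:,2])
```

```text
[0.5863 0.0049 0.045 ] [ 0.0414 -0.072   0.426 ] 0.001691041387882892
[0.0631 0.063  0.0633 0.0667 0.0694 0.0705 0.0709 0.071  0.0734 0.0744
 0.0626 0.0632 0.0638 0.0674 0.0692 0.0702 0.0709 0.0715 0.2061 0.0751]
```

Call:
carry_out([
  [0,0,0.005,0,-1],
  [0,0,0.005,0,-1],
  [0,0,0.005,0,-1],
])

```text
clock: 14.48
position: [0.5864, 0.0049, 0.0444]
ee_rot: [-0.002, 1.0, 0.0, 0.0]
ft_force: [-0.2, 0.3, 2.7]
grip_width: 0.002
grasp_force: 1.2
```

Call:
carry_out([
  [0,0,0.005,0,-1],
  [0,0,0.005,0,-1],
  [0,0,0.005,0,-1],
])

```text
clock: 14.85
position: [0.5865, 0.0049, 0.0438]
ee_rot: [-0.002, 1.0, 0.0, 0.0]
ft_force: [-1.6, 0.1, 6.3]
grip_width: 0.002
grasp_force: 3.0
```

Call:
carry_out([
  [0,0,0.004,0,-1],
  [0,0,0.004,0,-1],
  [0,0,0.004,0,-1],
])

```text
clock: 15.22
position: [0.5865, 0.0048, 0.0434]
ee_rot: [-0.001, 1.0, 0.0, 0.0]
ft_force: [-3.9, -0.2, 8.5]
grip_width: -0.001
grasp_force: 4.2
```

Call:
carry_out([
  [0,0.01,0.001,0,-1],
  [0,0.025,0.001,0,-1],
  [0,0.04,0.001,0,-1],
  [0,0.055,0.001,0,-1],
  [0,0.07,0.001,0,-1],
])

```text
clock: 15.85
position: [0.5865, 0.0138, 0.0434]
ee_rot: [-0.001, 1.0, -0.001, 0.0]
ft_force: [-1.4, -4.3, 9.1]
grip_width: 0.001
grasp_force: 4.5
```

Call:
carry_out([
  [0,0.02,0,0,-1],
  [0,0.04,0,0,-1],
  [0,0.06,0,0,-1],
  [0,0.08,0,0,-1],
  [0,0.1,0,0,-1],
  [0,0.12,0,0,-1],
  [0,0.14,0,0,-1],
  [0,0.16,0,0,-1],
])

```text
clock: 16.85
position: [0.5866, 0.0378, 0.0434]
ee_rot: [-0.001, 1.0, -0.001, 0.001]
ft_force: [-2.3, -3.8, 8.7]
grip_width: -0.001
grasp_force: 4.4
```

Run:
```python
from h import *
p=camera("wrist"); o=manip.get_obs(); print(o["position"],o["ft_force"])
cv2.imwrite("pics/w3.png",cv2.resize(p["img"][100:320,100:480,::-1],None,fx=2,fy=2))
```

```text
[0.58659293 0.03838402 0.04335619] [-1.44549456 -4.46764846  9.45554838]
```

View pics/w3.png

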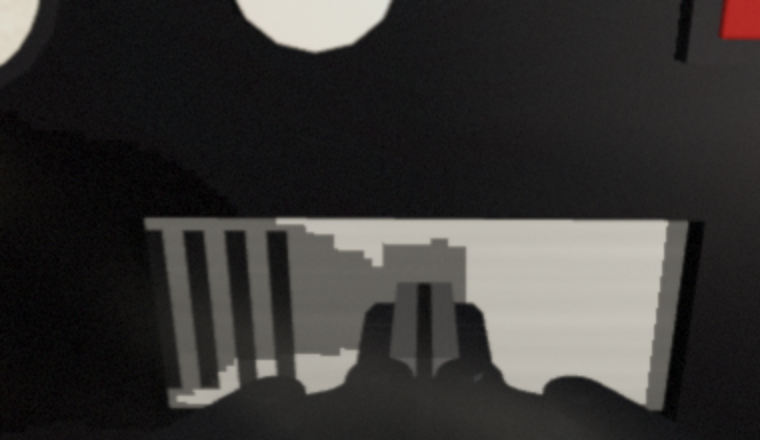

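Four dark slots now show at the -y end (crop columns 150–290), so the plate is moving with the fingers. I keep dragging gently towards the stop.

Call:
carry_out([
  [0,0.015,0,0,-1],
  [0,0.03,0,0,-1],
  [0,0.045,0,0,-1],
  [0,0.06,0,0,-1],
  [0,0.07,0,0,-1],
])

```text
clock: 17.52
position: [0.5866, 0.0484, 0.0434]
ee_rot: [-0.001, 1.0, -0.001, 0.001]
ft_force: [-0.3, -3.5, 8.5]
grip_width: -0.002
grasp_force: 4.3
```

Call:
carry_out([
  [0,0.012,0,0,-1],
  [0,0.024,0,0,-1],
  [0,0.036,0,0,-1],
  [0,0.048,0,0,-1],
  [0,0.06,0,0,-1],
])

```text
clock: 18.15
position: [0.5871, 0.0568, 0.0436]
ee_rot: [-0.001, 1.0, -0.001, 0.001]
ft_force: [-0.5, -5.6, 8.3]
grip_width: -0.002
grasp_force: 4.1
```

Call:
carry_out([
  [0,0.012,0.002,0,-1],
  [0,0.024,0.002,0,-1],
  [0,0.036,0.002,0,-1],
  [0,0.05,0.002,0,-1],
  [0,0.05,0.002,0,-1],
])

```text
clock: 18.77
position: [0.5873, 0.0644, 0.0434]
ee_rot: [-0.001, 1.0, -0.001, 0.001]
ft_force: [-0.3, -6.3, 9.7]
grip_width: 0.001
grasp_force: 4.7
```

Run:
```python
from h import *
p=camera("wrist"); o=manip.get_obs(); print(o["position"],o["ft_force"])
cv2.imwrite("pics/w4.png",cv2.resize(p["img"][100:320,100:480,::-1],None,fx=2,fy=2))
```

```text
[0.58726744 0.06438048 0.04347196] [ 0.04601252 -4.70694358  9.50486677]
```

View pics/w4.png

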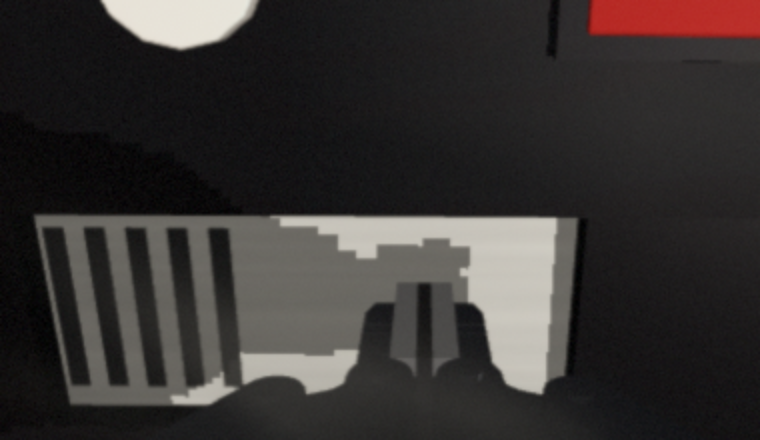

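All five slots show, at crop columns 45–235, and the fingers have slipped about 11 mm relative to them, which fits the stop. One more short stroke will confirm it.

Call:
carry_out([
  [0,0.012,0.001,0,-1],
  [0,0.024,0.001,0,-1],
  [0,0.036,0.001,0,-1],
  [0,0.05,0.001,0,-1],
])

```text
clock: 19.32
position: [0.5874, 0.0713, 0.0434]
ee_rot: [-0.0, 1.0, -0.001, 0.001]
ft_force: [0.1, -6.3, 10.2]
grip_width: -0.005
grasp_force: 5.1
```

```bash
cat > slots.py <<'E'
from h import *
p=camera("wrist"); o=manip.get_obs(); print(o["clock"],o["position"],o["ft_force"])
ys=np.arange(-.035,.06,.0005)
uv=pix(p,[[.572,y,.0635] for y in ys]).round().astype(int)
g=np.array([p["img"][v,u].mean() if 0<=u<640 and 0<=v<400 else 0 for u,v in uv])
e=np.diff((g>60).astype(int)); print((ys[1:][e!=0]*1000).round(1), e[e!=0])
E
python3 slots.py
```

```text
19.375 [0.58739929 0.07172731 0.04340752] [ 0.32747251 -6.9577957  10.8087945 ]
[-28.5 -27.  -22.5 -17.5 -12.5  -7.   -3.    2.5   7.5  13.   17. ] [ 1 -1  1 -1  1 -1  1 -1  1 -1  1]
```

Call:
carry_out([
  [0,0,-0.05,0,-1],
  [0,0,-0.2,0,-1],
  [0,0,-0.4,0,-1],
  [0.2,0.15,-0.4,0,-1],
  [0.4,0.3,-0.4,0,-1],
  [0.536,0.455,-0.4,0,-1],
  [0.536,0.455,-0.4,0,-1],
  [0.536,0.455,-0.4,0,-1],
])

```text
clock: 20.38
position: [0.5057, 0.1416, 0.1024]
ee_rot: [-0.002, 1.0, 0.0, 0.0]
ft_force: [-0.4, -0.7, -0.1]
grip_width: -0.002
grasp_force: 0.0
```

Run:
```python
from h import *
np.set_printoptions(precision=4,suppress=True)
p=camera("wrist"); o=manip.get_obs(); print(o["clock"],o["position"],o["ft_force"]); save(p,"w5.png")
for q in("rocker","rocker_raised_end","rocker_pivot"): print(q,[(b["position"],b["conf"]) for b in boxes_of(q,p)])
i=p["img"].astype(int); v,u=np.nonzero((i[:,:,0]>90)&(i[:,:,1]<60)); c=world(p,np.c_[u,v]); c=c[(c[:,2]>.06)&(c[:,2]<.1)]
print(len(c),np.percentile(c,[1,50,99],axis=0))
```

```text
20.425 [0.5059 0.1412 0.1023] [ 0.0382 -0.3555  0.6212]
rocker [([0.5026, 0.1203, 0.0822], 0.75)]
rocker_raised_end [([0.5039, 0.1205, 0.0805], 0.63)]
rocker_pivot [([0.5127, 0.0302, 0.0682], 0.87)]
2780 [[0.495  0.0967 0.0734]
 [0.5056 0.1209 0.0795]
 [0.5205 0.146  0.0846]]
```

View pics/w5.png

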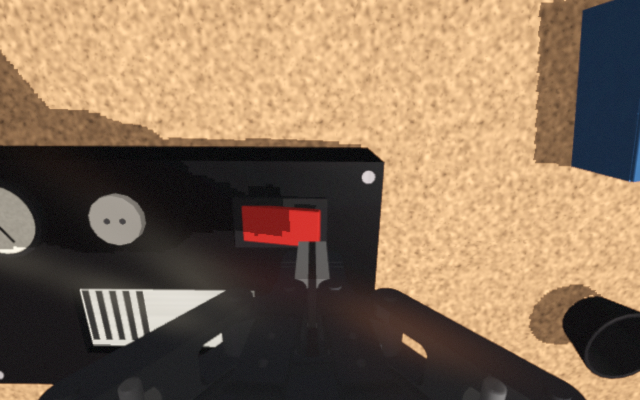

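The five slots still show at (85–150, 292–345). The red rocker is at (243–320, 205–245), with the fingertips over its +y end at (312,243). Now I go down onto it.

Call:
carry_out([
  [-0.008,0,0.1,0,-1],
  [-0.008,0,0.2,0,-1],
  [-0.008,0,0.24,0,-1],
  [-0.008,0,0.24,0,-1],
  [-0.008,0,0.24,0,-1],
])

```text
clock: 21.2
position: [0.5069, 0.1419, 0.0665]
ee_rot: [-0.002, 1.0, 0.0, 0.0]
ft_force: [0.7, 0.1, 0.4]
grip_width: 0.001
grasp_force: 0.0
```

Call:
carry_out([
  [0,0,0.01,0,-1],
  [0,0,0.02,0,-1],
  [0,0,0.03,0,-1],
  [0,0,0.04,0,-1],
  [0,0,0.05,0,-1],
])

```text
clock: 21.82
position: [0.5069, 0.1421, 0.0591]
ee_rot: [-0.002, 1.0, 0.0, 0.0]
ft_force: [-0.6, -0.7, 6.0]
grip_width: -0.003
grasp_force: 3.2
```

Call:
carry_out([
  [0,0,0.01,0,-1],
  [0,0,0.02,0,-1],
  [0,0,0.03,0,-1],
  [0,0,0.03,0,-1],
])

```text
clock: 22.32
position: [0.5073, 0.1419, 0.0572]
ee_rot: [-0.001, 1.0, 0.001, 0.0]
ft_force: [-14.7, -4.0, 40.4]
grip_width: -0.001
grasp_force: 19.2
```

Call:
carry_out([
  [0,0,0.006,0,-1],
  [0,0,0.012,0,-1],
  [0,0,0.012,0,-1],
])

```text
clock: 22.7
position: [0.5075, 0.1419, 0.0569]
ee_rot: [-0.001, 1.0, 0.001, 0.0]
ft_force: [-22.6, -7.5, 58.1]
grip_width: -0.001
grasp_force: 28.1
```

Call:
carry_out([
  [0,0,-0.03,0,-1],
  [0,0,-0.2,0,-1],
  [0,0,-0.5,0,-1],
  [0,0,-0.8,0,-1],
  [0,0,-0.8,0,-1],
  [0,0,-0.8,0,-1],
])

```text
clock: 23.45
position: [0.5062, 0.1418, 0.1717]
ee_rot: [-0.002, 1.0, -0.0, -0.0]
ft_force: [0.4, 0.1, -0.7]
grip_width: -0.001
grasp_force: 0.0
```

Run:
```python
from h import *
np.set_printoptions(precision=4,suppress=True)
p=camera("wrist"); o=manip.get_obs(); print(o["clock"],o["position"],o["ft_force"]); save(p,"w6.png")
i=p["img"].astype(int); v,u=np.nonzero((i[:,:,0]>80)&(i[:,:,1]<60)&(i[:,:,2]<60)); c=world(p,np.c_[u,v]); c=c[(c[:,2]>.06)&(c[:,2]<.1)]
print(len(c),np.percentile(c,[1,50,99],axis=0))
A=np.c_[c[:,1]-.1213,np.ones(len(c))]; print("slope,z",np.linalg.lstsq(A,c[:,2],rcond=None)[0])
```

```text
23.5 [0.5059 0.1416 0.1712] [-1.1794 -0.2767  0.1022]
774 [[ 0.495  -0.1124  0.0693]
 [ 0.5867 -0.0711  0.0711]
 [ 0.6117  0.1453  0.0844]]
slope,z [0.0302 0.0771]
```

View pics/w6.png

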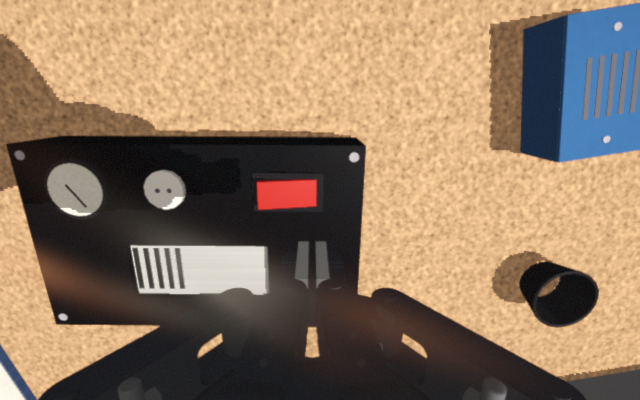

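The shutter still shows all five slots (135–185, 247–290), the rocker is clear at (257–318, 180–210), and nothing else has moved. Next I measure the rocker's tilt.

```bash
python3 - <<'E'
from h import *
p=camera("wrist")
i=p["img"].astype(int); v,u=np.nonzero((i[:,:,0]>150)&(i[:,:,1]<100)&(i[:,:,2]<100)); c=world(p,np.c_[u,v]); k=(abs(c[:,0]-.507)<.011)&(abs(c[:,1]-.1213)<.024); c=c[k]
A=np.c_[c[:,1]-.1213,np.ones(len(c))]; print(len(c),"slope,z",np.linalg.lstsq(A,c[:,2],rcond=None)[0], manip.get_obs()["ft_force"])
E
python3 slots.py
```

```text
1447 slope,z [-0.20532097  0.07924443] [ 0.20050886  0.8797786  -0.31838645]
23.6 [0.50591665 0.14159793 0.17111761] [ 0.49503336  0.59679527 -0.62436677]
[-30.5] [1]
```

```bash
python3 -c "
from h import *
print(ticket.hand_in())"
```

```text
the job is handed in; nothing more can be done
None
```

I dragged the shutter to its stop with all five slots showing (about 11 N was the most I read on the plate), then pushed the rocker to its on stop (tilt measured −0.205, so fully on), came away clear and handed the job in at 23.6 s; the wrist force peaked at about 63 N on the rocker, I never touched the four loose parts, and no verdict came back.

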